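# Line up the balance's check weights by size

## Task

Get the four steel check weights ready for the balance: stand them upright on the four ring marks of the black strip, one centred on each ring, in order of size, with the largest on the ring next to the strip's post and the smallest at the other end. Set them down gently, without dropping or knocking any over, and leave the glass beaker where it stands.

Things in the scene. Friction and masses are not known exactly. Their poses are not given: they have to be found in the camera images.
- w500_mid (a point): the largest of four plain steel check weights: an upright round cylinder 38 mm across and 52 mm tall, topped by a narrower neck and knob (24 mm across), 76 mm tall in all, 500 g give or take a fifth. It starts standing upright on the bench. This point lies on its axis half-way up, 38 mm above its underside; z points up.
- w200_mid (a point): the second largest of four plain steel check weights: an upright round cylinder 29 mm across and 38 mm tall, topped by a narrower neck and knob (18 mm across), 58 mm tall in all, 200 g give or take a fifth. It starts standing upright on the bench. This point lies on its axis half-way up, 29 mm above its underside; z points up.
- w100_mid (a point): the second smallest of four plain steel check weights: an upright round cylinder 22 mm across and 32 mm tall, topped by a narrower neck and knob (14 mm across), 46 mm tall in all, 100 g give or take a fifth. It starts standing upright on the bench. This point lies on its axis half-way up, 23 mm above its underside; z points up.
- w50_mid (a point): the smallest of four plain steel check weights: an upright round cylinder 18 mm across and 21 mm tall, topped by a narrower neck and knob (11 mm across), 28 mm tall in all, 50 g give or take a fifth. It starts standing upright on the bench. This point lies on its axis half-way up, 14 mm above its underside; z points up.
- mark_a: one of four identical white rings, 52 mm across, printed in a straight row 75 mm apart (in the order a, b, c, d) on a flat black rubber strip 62 mm wide, 370 mm long and 6 mm thick, fixed to the bench. Origin: the ring's centre on the strip's top face, 6 mm above the bench. y runs along the row from a towards d, x across the strip, z up.
- mark_b: the second ring mark of the row, like mark_a. Origin: the ring's centre on the strip's top face, 6 mm above the bench. y runs along the row from a towards d, x across the strip, z up.
- mark_c: the third ring mark of the row, like mark_a. Origin: the ring's centre on the strip's top face, 6 mm above the bench. y runs along the row from a towards d, x across the strip, z up.
- mark_d: the fourth ring mark of the row, like mark_a. Origin: the ring's centre on the strip's top face, 6 mm above the bench. y runs along the row from a towards d, x across the strip, z up.
- post: a small aluminium post with a knob, up to 20 mm across and 30 mm tall, fixed on the strip at one end of the row, 55 mm beyond the end ring: sometimes beyond mark_a, sometimes beyond mark_d (at the other end there is only a flat dark disc 14 mm across). Origin: centre of its foot, on the strip's top face.
- beaker: a small empty glass beaker, 52 mm across, 60 mm tall, loose among the weights; to be left alone. Origin: centre of its underside. About 0.2 m to its right (-y) lies a dish 60 mm across, 14 mm tall, and as far to its left a pen 15 mm thick, 115 mm long along x, each at least 25 mm from any weight. Other equipment stands beyond the strip and at the sides, at least 90 mm from every mark.

How it is judged:
By the outcome, as a careful person would: the job done as asked, in the order asked, and still so for the second after the job is handed in, with the robot touching nothing.
It also fails if it takes over 106 s, if anything falls off the work surface, if the arm or the gripper's body presses on something with over 40 N, if the wrist force passes 120 N, or if a joint passes its speed limit or range.

## Robot

A 6-joint arm with a two-finger parallel gripper is mounted at the origin on the work surface. World frame = base frame: x ahead of the robot, y to its left, z up, the work surface at z = 0. Lengths are in mm, angles in rad, forces in N, time in s.
With the tool pointing down it reaches from about 300 to 825 mm from the base axis. Payload 5.4 kg.
Tool frame: the origin (TCP) lies at the very end of the fingers, on their centre line; the grasp point (between the pads) lies 19 mm behind it; z points along the fingers, y is the direction in which the jaws open and shut (so a half turn about z gives the same grasp; the last joint's range is limited). The gripper opens to 92 mm and grips with 3 to 60 N. Pads are 20 mm wide; open, the fingers measure 128 mm over their backs; the gripper's body (75 mm by 189 mm) begins 69 mm behind the grasp point.
Start: joints at [1.125, 0.158, 1.597, -0, 1.386, -0.21], TCP at [134.343, 559.069, 214.601] pointing down, gripper open.
Joint ranges: [-2.91, 2.91], [-0.94, 2.29], [0.18, 2.7], [-1.29, 4.43], [0.17, 2.64], [-3, 3]. Speed limits (rad/s): [2.57, 2.57, 3.14, 3.14, 3.14, 3.14].

## Interface

Orientations are given as [roll, pitch, yaw] about the fixed x, y, z axes, in that order (R = Rz(yaw) Ry(pitch) Rx(roll)).
In Python, from station import * gives the robot as it stands.
- The arm moves only by the tool step_arm, never from a script. Its argument "commands" is a list of rows, each a list of 4 numbers: the shift along the tool's x, y, z in units of 25 mm (1.0 is 25 mm), then the turn about the tool's z in units of 8 degrees (1.0 is 8 degrees). In form: [[dx, dy, dz, yaw], ...]. A call has 1 to 12 rows; each row shifts and turns the commanded pose from where the row before left it, along the tool's axes as they then stand; what a row does not reach is not made up. A row lasts 1/8 s, in which the tool goes at most 62.5 mm and 10.7 degrees, less where a joint would pass 70% of its speed; a pose out of reach is approached as far as the arm can. A call is refused whole if a number of a shift passes 1 or a number of a turn 1, either way. A call with a gripper value outside its range is refused whole. "grip" is the opening, from 0 (shut) to 1 (fully open), set as the call begins (left out, the last holds). The fingers move at their own pace and stop on an object; the grip force is fixed at half the most. Time passes only in rows, so rows that do not move let the fingers close. It gives the time, the measured TCP pose, the force and the opening at its end, in the units of the state.
- state(): the state, without advancing time (a new reading comes with each control period).
- camera(name): name is "side" or "top" or "wrist"; returns (picture, depth): 420x560x3 uint8, blue, green, red; 420x560 float32, mm along the optical axis (not along the pixel's ray), 0 where there is no reading.
- camera_info(name): a dict with "fx", "fy", "cx", "cy" (pixels), "distortion" ([k1, k2, p1, p2, k3] as OpenCV has them; the pictures are not rectified), "eye" and "attitude" of the camera in the world. Camera axes: x right, y down, z forward; pixel columns grow to the right and rows downward; lengths in mm; the calibration is good to about 2 mm. A picture is of the moment at which its call begins: read the wrist's pose just before it. camera_info takes no time and is no camera call; for the wrist camera it gives the pose at the moment of the call.
- hand_in(): hands the job in, once; it reports no verdict.
The state is a dict: "time_s": time; "q": joint angles; "qd": joint speeds; "joint_torque": joint torques, N m; "tool_pos": TCP position; "tcp_rot": TCP orientation; "ft_force": force on the tool from outside, world axes, zero at the start; "torque": the same for the moment, N m; "finger_gap": finger opening in mm.
Only numpy, scipy, OpenCV 4.12 (cv2) and the standard library are available. Lean on these libraries where they do the work, as an engineer would, in place of code of your own. Each camera call takes 0.05 s, during which the arm holds its last target. There are 200 camera calls.

## Working session

There is one attempt and no reset: what is moved stays moved. The work goes in short steps, Python scripts to look and compute and a tool call to move; the robot and the scene stay as the last step left them, time stands still between calls to the robot, and variables do not carry over. Pictures are saved under pics/ and viewed, about 12 in all and at most 16, crops included, and the job is handed in when it is done.

Besides the shell and the picture viewer there is one more tool, called in YAML: its name, and indented under it one key for each argument. step_arm: Moves the arm, as the interface text tells. Its arguments: {"type":"object","properties":{"commands":{"type":"array","items":{"type":"array","items":{"type":"number"}}},"grip":{"type":"number"}},"required":["commands"]}

```bash
mkdir -p pics; python3 - <<'E'
from station import *
import cv2,numpy as np
print(state())
for n in ["top","side"]:
    p,d=camera(n); cv2.imwrite(f"pics/{n}0.png",p); np.save(f"{n}0.npy",d); print(n,camera_info(n))
print(camera_info("wrist"))
E
```

```text
{'time_s': 0.0, 'q': array([ 1.12491534e+00,  1.59000946e-01,  1.59820617e+00, -2.90599067e-05,
        1.38621917e+00, -2.10109308e-01]), 'qd': array([-1.53194078e-03,  1.30588974e-03, -2.95368514e-04,  1.02018917e-03,
       -7.72398012e-05,  1.02968323e-04]), 'joint_torque': array([ 2.13724299e-03, -3.85585606e+01, -3.22099757e+01,  7.02606188e-02,
        3.82021687e-02, -1.19611627e-04]), 'tool_pos': array([134.0767808 , 558.50996001, 213.65901125]), 'tcp_rot': array([-3.13979340e+00, -3.54504804e-04,  2.90582602e+00]), 'ft_force': array([-0.05321816,  0.19664091, -0.18911525]), 'torque': array([ 0.02313382,  0.02424688, -0.03091752]), 'finger_gap': 92.15745904055606}
top {'fx': 525.419180031433, 'fy': 525.419180031433, 'cx': 282.424535276102, 'cy': 212.38668349545006, 'distortion': array([-0.13210072,  0.        ,  0.        ,  0.        ,  0.        ]), 'eye': array([ 448.56807985,  -12.46822358, 1255.55548489]), 'attitude': array([-3.04925299,  0.00389567, -1.56725548])}
side {'fx': 421.7180532051171, 'fy': 421.7180532051171, 'cx': 281.41544262603776, 'cy': 205.27226065641608, 'distortion': array([-0.04927301,  0.        ,  0.        ,  0.        ,  0.        ]), 'eye': array([347.64903669, 702.68356044, 465.09275808]), 'attitude': array([-2.10298357, -0.00360526, -2.85024771])}
{'fx': 340.10026161810134, 'fy': 340.10026161810134, 'cx': 278.5663195178502, 'cy': 214.55806901860257, 'distortion': array([-0.07167035,  0.        ,  0.        ,  0.        ,  0.        ]), 'eye': array([ 69.14103923, 573.91161026, 383.61223285]), 'attitude': array([2.90172545, 0.00346732, 1.33506549])}
```

View pics/top0.png

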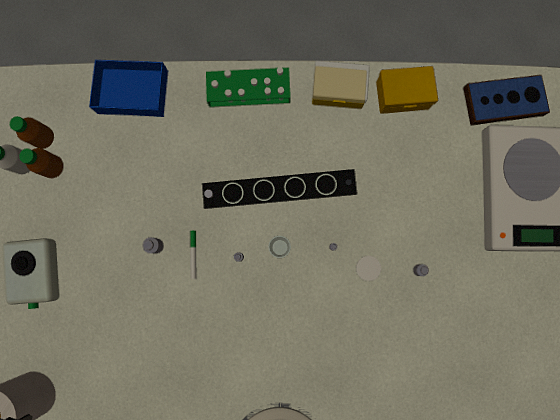

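View pics/side0.png

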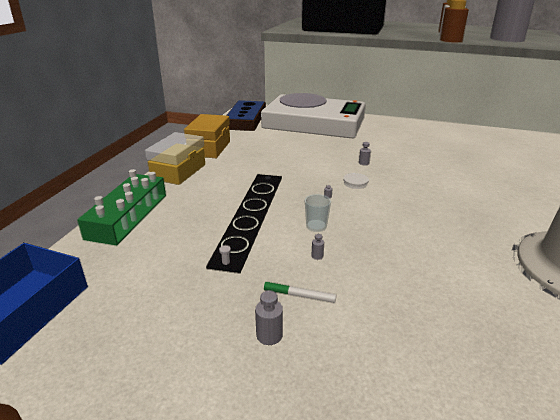

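Top view: post at the left end (208,193), so mark nearest it is the ring at (232,193), then (263,190), (294,187) and (326,184). The 500 g weight is at (152,245), 100 g at (238,257), 50 g at (333,246), 200 g at (421,270), and the beaker at (280,246). The side view agrees on the sizes.

```bash
cat > h.py <<'E'
from station import *
import cv2,numpy as np
from scipy.spatial.transform import Rotation as Ro
def ray(info,uv,z):
    K=np.array([[info['fx'],0,info['cx']],[0,info['fy'],info['cy']],[0,0,1]])
    n=cv2.undistortPoints(np.array(uv,float).reshape(-1,1,2),K,info['distortion']).reshape(-1,2)
    d=np.c_[n,np.ones(len(n))]@Ro.from_euler('xyz',info['attitude']).as_matrix().T
    e=info['eye']; return e+d*((z-e[2])/d[:,2])[:,None]
def go(x,y,z,yaw):
    "shift in tool units (if the turn is done last)"
    s=state(); R=Ro.from_euler('xyz',s['tcp_rot']).as_matrix()
    d=R.T@(np.array([x,y,z])-s['tool_pos'])/25
    t=(yaw-s['tcp_rot'][2]+np.pi)%(2*np.pi)-np.pi
    return d.round(2), round(-np.degrees(t)/8,2)
E
python3 - <<'E'
from h import *
p=cv2.imread("pics/top0.png"); D=np.load("top0.npy"); I=camera_info("top")
hsv=cv2.cvtColor(p,cv2.COLOR_BGR2HSV); g=hsv[...,2]
# rings: bright contours within strip
roi=g[165:212,200:360]; _,b=cv2.threshold(roi,90,255,0)
cs,h=cv2.findContours(b,cv2.RETR_CCOMP,cv2.CHAIN_APPROX_NONE)
P=[]
for c,hh in zip(cs,h[0]):
    if hh[3]<0 and 15<cv2.boundingRect(c)[2]<40 and len(c)>30:
        (x,y),r=cv2.minEnclosingCircle(c); w=ray(I,[[x+200,y+165]],6)[0]; print("ring",(x+200,y+165),r,w.round(1)); P.append(w)
P=np.array(sorted(P,key=lambda w:w[1])); print(np.linalg.norm(np.diff(P,axis=0),axis=1))
for n,(u,v),zm in [("500",(152,245),38),("200",(421,270),29),("100",(238,257),23),("50",(333,246),14),("beaker",(280,246),60)]:
    r=g[v-18:v+19,u-18:u+19]; m=(r<105).astype(np.uint8)
    k,l,s,c=cv2.connectedComponentsWithStats(m); i=1+np.argmax(s[1:,4]); cc=c[i]+[u-18,v-18]
    print(n,cc.round(1),s[i],D[v-3:v+4,u-3:u+4].min(),ray(I,[cc],zm)[0].round(1))
print("post",ray(I,[[208,193]],6))
E
```

```text
ring (232.21120834350586, 192.89655113220215) 10.614181518554688 [610.9 113.5   6. ]
ring (263.4000015258789, 189.60000038146973) 10.720172882080078 [619.   38.7   6. ]
ring (294.5, 187.0) 10.735555648803711 [625.5 -36.    6. ]
ring (325.8450698852539, 183.8732395172119) 10.625505447387695 [ 633.4 -111.3    6. ]
[75.73443561 74.88809552 75.32393485]
500 [152.9 245.1] [  9  10  21  17 283] 1175.6962 [483.5 295.1  38. ]
200 [420.3 269.7] [ 10  12  16  12 159] 1184.1488 [ 428.2 -331.    29. ]
100 [238.5 256.6] [13 13 11 10 76] 1200.7418 [458.4  95.2  23. ]
50 [332.6 246.4] [14 15  8  8 50] 0.0 [ 483.3 -126.    14. ]
beaker [278.1 245.7] [  8   9  19  20 124] 1243.1055 [483.3   2.1  60. ]
post [[610.51460222 171.95133666   6.        ]]
```

step_arm:
  commands:
    - [0,0,0,1]
    - [0,0,0,1]
    - [0,0,0,1]
    - [0,0,0,1]
    - [0,0,0,1]
    - [0,0,0,1]
    - [0,0,0,1]
    - [0,0,0,1]
    - [0,0,0,0.85]
    - [0,0,0,0]
  grip: 1

```text
time_s: 1.35
tool_pos: [134.2, 558.8, 214.1]
tcp_rot: [-3.141, 0.001, 1.671]
ft_force: [0.4, -0.5, 0.7]
finger_gap: 91.9
```

```bash
python3 -c "
from h import *
print(state()['tool_pos'],state()['tcp_rot'],go(483.5,295,190,1.67))"
```

```text
[134.22640609 558.79090769 214.13301452] [-3.14113963e+00  7.87445533e-04  1.67139468e+00] (array([-11.9 ,  12.84,   0.97]), np.float64(0.01))
```

step_arm:
  commands:
    - [-0.99,1,0.08,0]
    - [-0.99,1,0.08,0]
    - [-0.99,1,0.08,0]
    - [-0.99,1,0.08,0]
    - [-0.99,1,0.08,0]
    - [-0.99,1,0.08,0]
    - [-0.99,1,0.08,0]
    - [-0.99,1,0.08,0]
    - [-0.99,1,0.08,0]
    - [-0.99,1,0.08,0]
    - [-0.99,1,0.08,0]
    - [-0.99,1,0.08,0]

```text
time_s: 2.85
tool_pos: [463.0, 292.4, 190.3]
tcp_rot: [-3.141, 0.0, 1.673]
ft_force: [-0.1, 0.5, 0.7]
finger_gap: 91.9
```

step_arm:
  commands:
    - [0,0.84,0,0]
    - [0,0,0,0]
    - [0,0,0,0]
    - [0,0,0,0]

```text
time_s: 3.35
tool_pos: [482.3, 295.7, 190.6]
tcp_rot: [-3.141, 0.0, 1.672]
ft_force: [-0.0, 0.9, -0.6]
finger_gap: 92.0
```

```bash
python3 -c "
from h import *
s=state();I=camera_info('wrist');p,d=camera('wrist');cv2.imwrite('pics/w1.png',p);np.save('w1.npy',d)
print(s['tool_pos'],s['tcp_rot'],I['eye'],I['attitude'])"
```

```text
[482.31447352 295.72483149 190.59571283] [-3.14122580e+00  1.44628519e-05  1.67162418e+00] [475.4493285  361.58558832 360.43111209] [2.89909368e+00 1.73242875e-03 1.00844142e-01]
```

View pics/w1.png

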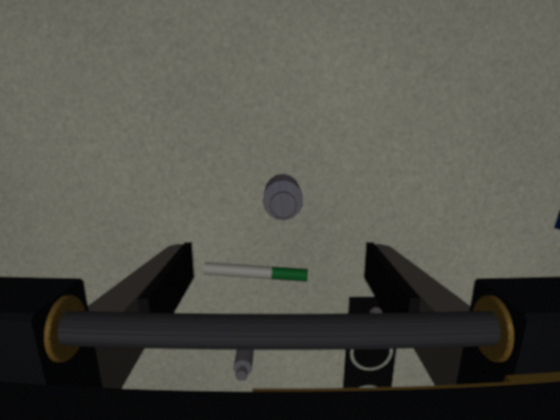

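Wrist view: the 500 g weight is at (283,200), with its knob at (283,205). It sits centred between the jaws; the pen is at (255,272), clear of both fingers.

```bash
cat >> h.py <<'E'
def top(p,d,I,H,guess,rad=40):
    "knob top: pixels whose depth point lies near height H by guess; ray to plane H at contour centre"
    v,u=np.mgrid[:420,:560]; K=np.array([[I['fx'],0,I['cx']],[0,I['fy'],I['cy']],[0,0,1]])
    n=cv2.undistortPoints(np.stack([u,v],-1).reshape(-1,1,2).astype(float),K,I['distortion']).reshape(-1,2)
    W=(np.c_[n,np.ones(len(n))]*d.reshape(-1,1))@Ro.from_euler('xyz',I['attitude']).as_matrix().T+I['eye']
    near=(np.hypot(W[:,0]-guess[0],W[:,1]-guess[1])<rad)&(d.ravel()>0)
    z=W[:,2]; m=near&(z>H-6)&(z<H+8)
    mm=m.reshape(420,560).astype(np.uint8)
    k,l,s,c=cv2.connectedComponentsWithStats(mm); i=1+np.argmax(s[1:,4])
    sel=l.ravel()==i
    (x,y),r=cv2.minEnclosingCircle(np.argwhere(l==i)[:,::-1].astype(np.float32))
    b=near&(z>8); lo,hi=np.percentile(W[b][:,:2],[2,98],axis=0)
    return dict(px=c[i].round(1),box=s[i],zmed=round(np.median(z[sel]),1),cen=W[sel].mean(0).round(1),circ=ray(I,[[x,y]],H)[0].round(1),r_mm=round(r*np.median(d.ravel()[sel])/I['fx'],1),body=(lo.round(1),hi.round(1)))
E
python3 -c "
from h import *
I=camera_info('wrist');p=cv2.imread('pics/w1.png');d=np.load('w1.npy')
print(top(p,d,I,76,(483,295)))
print(top(p,d,I,46,(458,95)))"
```

```text
{'px': array([282.6, 204.9]), 'box': array([270, 192,  27,  27, 574], dtype=int32), 'zmed': np.float64(75.7), 'cen': array([484.8, 300.2,  75.6]), 'circ': array([484.8, 300.3,  76. ]), 'r_mm': np.float32(11.6), 'body': (array([450. , 299.9]), array([511.6, 323.6]))}
{'px': array([241.4, 374.3]), 'box': array([236, 369,  12,  12, 123], dtype=int32), 'zmed': np.float64(45.7), 'cen': array([460.4,  99.4,  45.3]), 'circ': array([460.5, 100.2,  46. ]), 'r_mm': np.float32(6.9), 'body': (array([450.6,  92.9]), array([469.7, 108.9]))}
```

step_arm:
  commands:
    - [0.17,0.12,0.9,0]
    - [0,0,1,0]
    - [0,0,1,0]
    - [0,0,1,0]
    - [0,0,1,0]
    - [0,0,1,0]
    - [0,0,0.7,0]
    - [0,0,0.4,0]
    - [0,0,0,0]
    - [0,0,0,0]

```text
time_s: 4.65
tool_pos: [486.5, 300.2, 16.5]
tcp_rot: [3.14, -0.0, 1.67]
ft_force: [0.7, -0.3, -0.8]
finger_gap: 92.1
```

step_arm:
  commands:
    - [0,0,0,0]
    - [0,0,0,0]
    - [0,0,0,0]
    - [0,0,0,0]
    - [0,0,0,0]
    - [0,0,0,0]
  grip: 0.35

```text
time_s: 5.4
tool_pos: [485.6, 299.9, 15.6]
tcp_rot: [-3.141, 0.0, 1.67]
ft_force: [-0.7, -0.5, -0.1]
finger_gap: 37.0
```

step_arm:
  commands:
    - [0,0,0,0]
    - [0,0,-0.5,0]
    - [0,0,-1,0]
    - [0,0,-1,0]
    - [0,0,-1,0]
    - [0,0,-1,0]
    - [-0.5,0.4,-1,0]
    - [-1,0.4,-1,0]
    - [-1,0.4,-0.5,0]
    - [-1,0.4,0,0]
    - [-1,0.4,0,0]
    - [-1,0.4,0,0]
  grip: 0

```text
time_s: 6.9
tool_pos: [558.7, 168.1, 190.2]
tcp_rot: [-3.14, -0.0, 1.67]
ft_force: [0.4, 0.2, -5.4]
finger_gap: 36.9
```

step_arm:
  commands:
    - [-1,0.4,0,0]
    - [-1,0.4,0,0]
    - [-1,0.4,0,0]
    - [-1,0.4,0,0]
    - [-0.8,0.24,0,0]
    - [0,0,0,0]
    - [0,0,0,0]
    - [0,0,0,0]

```text
time_s: 7.9
tool_pos: [616.4, 55.0, 190.5]
tcp_rot: [-3.141, -0.0, 1.671]
ft_force: [-0.9, 0.5, -4.6]
finger_gap: 37.1
```

```bash
python3 -c "
from h import *
s=state();I=camera_info('wrist');p,d=camera('wrist');cv2.imwrite('pics/w2.png',p);np.save('w2.npy',d);np.save('w2i.npy',I,allow_pickle=True)
print(s['tool_pos'],s['tcp_rot'],I['eye'],I['attitude'],s['finger_gap'],s['ft_force'])"
```

```text
[616.35326582  55.03040365 190.50138987] [-3.14116008e+00 -4.07693372e-04  1.67110303e+00] [609.53882477 120.83608499 360.4270154 ] [2.89947785e+00 1.73281385e-03 1.00370846e-01] 37.08447697304904 [-0.87004261  0.49089098 -4.62439973]
```

View pics/w2.png

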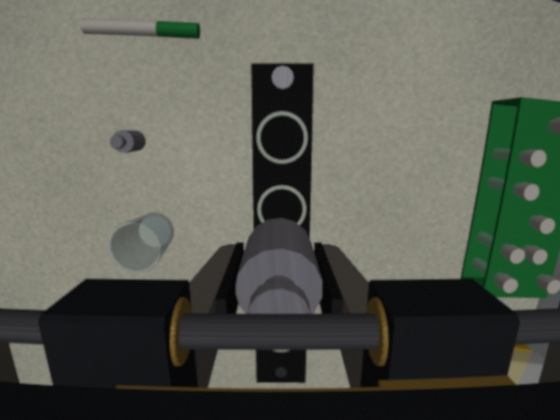

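The held weight is at (279,275). Ring a is at (282,137), ring b at (281,207), the post at (283,76) and the 100 g weight at (120,142).

```bash
cat >> h.py <<'E'
def ring(p,I,uv,hw=32):
    "ring centre: fit ellipse to outer contour of bright pixels in a window on the black strip"
    u,v=uv; r=p[v-hw:v+hw,u-hw+3:u+hw-2].max(2); _,b=cv2.threshold(r,0,255,cv2.THRESH_OTSU)
    cs,_=cv2.findContours(b,cv2.RETR_LIST,cv2.CHAIN_APPROX_NONE); out=[]
    for c in cs:
        x,y,w,h=cv2.boundingRect(c)
        if 38<w<hw*2-5 and 38<h<hw*2-1:
            e=cv2.fitEllipse(c); q=[e[0][0]+u-hw+3,e[0][1]+v-hw]; out.append((np.round(q,1),np.round(e[1],1),ray(I,[q],6)[0].round(1)))
    return out
E
python3 -c "
from h import *
I=np.load('w2i.npy',allow_pickle=True).item();p=cv2.imread('pics/w2.png');d=np.load('w2.npy')
print(ring(p,I,(282,137)));print(ray(I,[[283,76]],36))
print(top(p,d,I,46,(458,95)));print(go(611,113,190,1.67))"
```

```text
[(array([281.6, 137.1]), array([43.4, 44.1]), array([612.7, 115. ,   6. ])), (array([281.6, 137. ]), array([51.4, 52.4]), array([612.6, 115.1,   6. ]))]
[[608.07978678 169.65737779  36.        ]]
{'px': array([117. , 141.5]), 'box': array([110, 135,  15,  14, 171], dtype=int32), 'zmed': np.float64(45.6), 'cen': array([461.2,  97.6,  45.3]), 'circ': array([461.5,  97.6,  46. ]), 'r_mm': np.float32(6.8), 'body': (array([454.9,  88. ]), array([470.7, 107.3]))}
(array([2.33, 0.02, 0.02]), np.float64(0.01))
```

step_arm:
  commands:
    - [0.8,0.08,0,0]
    - [0.8,0,0,0]
    - [0.79,0,0.5,0]
    - [0,0,1,0]
    - [0,0,1,0]
    - [0,0,1,0]
    - [0,0,1,0]
    - [0,0,1,0]
    - [0,0,0.7,0]
    - [0,0,0.34,0]
    - [0,0,0,0]
    - [0,0,0,0]

```text
time_s: 9.45
tool_pos: [613.8, 113.9, 28.3]
tcp_rot: [3.139, 0.0, 1.67]
ft_force: [0.4, -0.8, -5.4]
finger_gap: 37.2
```

step_arm:
  commands:
    - [0,0,0.08,0]
    - [0,0,0.08,0]
    - [0,0,0,0]
    - [0,0,0,0]

```text
time_s: 9.95
tool_pos: [612.9, 113.8, 23.1]
tcp_rot: [3.142, 0.0, 1.67]
ft_force: [0.1, -0.3, -5.0]
finger_gap: 37.1
```

Still fully hanging (5 N); lower by small steps.

step_arm:
  commands:
    - [0.03,0,0.03,0]
    - [0,0,0.03,0]
    - [0,0,0,0]
    - [0,0,0,0]

```text
time_s: 10.45
tool_pos: [612.8, 114.6, 21.6]
tcp_rot: [3.142, -0.0, 1.67]
ft_force: [-1.0, 0.3, -4.9]
finger_gap: 36.8
```

step_arm:
  commands:
    - [0,0,0.03,0]
    - [0,0,0,0]
    - [0,0,0,0]

```text
time_s: 10.82
tool_pos: [612.8, 114.6, 21.6]
tcp_rot: [-3.142, 0.0, 1.67]
ft_force: [-5.3, 0.6, 4.4]
finger_gap: 36.9
```

step_arm:
  commands:
    - [0,0,0,0]
    - [0,0,0,0]
    - [0,0,0,0]
    - [0,0,0,0]
    - [0,0,-1,0]
    - [0,0,-1,0]
    - [0,0,-1,0]
    - [0,0,-1,0]
    - [0,0,-1,0]
    - [0,0,-1,0]
    - [0,0,-0.75,0]
    - [0,0,0,0]
  grip: 1

```text
time_s: 12.32
tool_pos: [613.9, 114.5, 191.3]
tcp_rot: [3.138, 0.0, 1.67]
ft_force: [-0.3, 0.2, -0.7]
finger_gap: 92.4
```

step_arm:
  commands:
    - [0,0,0,0]
    - [0,0,0,0]

```text
time_s: 12.58
tool_pos: [612.0, 114.5, 188.1]
tcp_rot: [-3.139, -0.0, 1.67]
ft_force: [-0.2, -0.6, 0.6]
finger_gap: 92.1
```

```bash
python3 -c "
from h import *
s=state();I=camera_info('wrist');p,d=camera('wrist');cv2.imwrite('pics/w3.png',p);np.save('w3.npy',d);np.save('w3i.npy',I,allow_pickle=True)
print(s['tool_pos'],s['finger_gap'],go(428,-327,190,1.67))
print(top(p,d,I,82,(612.5,115)),ring(p,I,(280,213),36))"
```

```text
[612.002637   114.51281561 188.08106258] 92.10510964489787 (array([-16.85,  -9.08,  -0.05]), np.float64(0.0))
{'px': array([279.7, 211.4]), 'box': array([266, 198,  28,  28, 606], dtype=int32), 'zmed': np.float64(81.5), 'cen': array([611.9, 115.1,  81.4]), 'circ': array([611.9, 115.3,  82. ]), 'r_mm': np.float32(11.6), 'body': (array([578.9, 114.4]), array([641.9, 142.5]))} [(array([280.2, 200. ]), array([47.3, 50.5]), array([612.9, 109.6,   6. ]))]
```

View pics/w3.png

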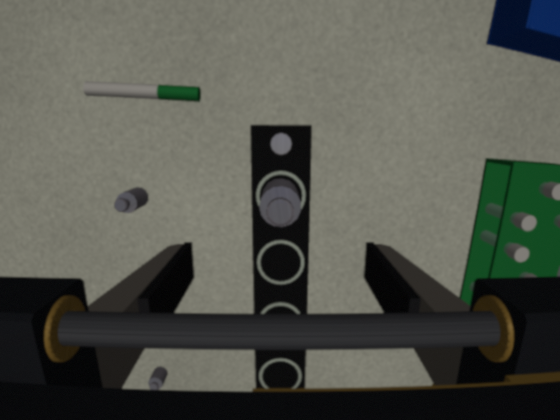

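500 g is upright with its top at (280,211), reading (611.9,115.3) against the ring's (612.7,115). The next ring is at (280,262).

step_arm:
  commands:
    - [-1,-0.54,0,0]
    - [-1,-0.54,0,0]
    - [-1,-0.54,0,0]
    - [-1,-0.54,0,0]
    - [-1,-0.54,0,0]
    - [-1,-0.54,0,0]
    - [-1,-0.54,0,0]
    - [-1,-0.54,0,0]
    - [-1,-0.54,0,0]
    - [-1,-0.54,0,0]
    - [-1,-0.54,0,0]
    - [-1,-0.54,0,0]

```text
time_s: 14.12
tool_pos: [480.6, -200.7, 189.1]
tcp_rot: [-3.141, -0.001, 1.67]
ft_force: [0.7, -0.2, 0.6]
finger_gap: 92.1
```

step_arm:
  commands:
    - [-1,-0.54,0,0]
    - [-1,-0.54,0,0]
    - [-1,-0.54,0,0]
    - [-1,-0.54,0,0]
    - [-0.85,-0.44,0,0]
    - [0,0,0,0]
    - [0,0,0,0]
    - [0,0,0,0]

```text
time_s: 15.12
tool_pos: [428.9, -326.3, 189.4]
tcp_rot: [-3.142, -0.0, 1.671]
ft_force: [0.2, -0.4, -0.1]
finger_gap: 91.7
```

```bash
python3 -c "
from h import *
I=np.load('w3i.npy',allow_pickle=True).item();p=cv2.imread('pics/w3.png')
print(ring(p,I,(280,262)),ray(I,[[280.5,196]],6))
s=state();I=camera_info('wrist');p,d=camera('wrist');cv2.imwrite('pics/w4.png',p);np.save('w4.npy',d)
t=top(p,d,I,58,(428,-327)); print(s['tool_pos'],t,go(t['circ'][0],t['circ'][1],12,1.67))"
```

```text
[(array([280.2, 262. ]), array([37.6, 40.1]), array([620. ,  40.2,   6. ])), (array([280.3, 261.8]), array([44.5, 47.4]), array([620.1,  40.4,   6. ]))] [[612.87397372 113.9810998    6.        ]]
[ 428.94655111 -326.25732289  189.44163721] {'px': array([279.2, 210.7]), 'box': array([270, 201,  19,  20, 300], dtype=int32), 'zmed': np.float64(57.5), 'cen': array([ 429.3, -331. ,   57.3]), 'circ': array([ 429.5, -330.8,   58. ]), 'r_mm': np.float32(9.1), 'body': (array([ 394.8, -325.3]), array([ 456.7, -298.5]))} (array([-0.18,  0.  ,  7.1 ]), np.float64(0.01))
```

View pics/w4.png

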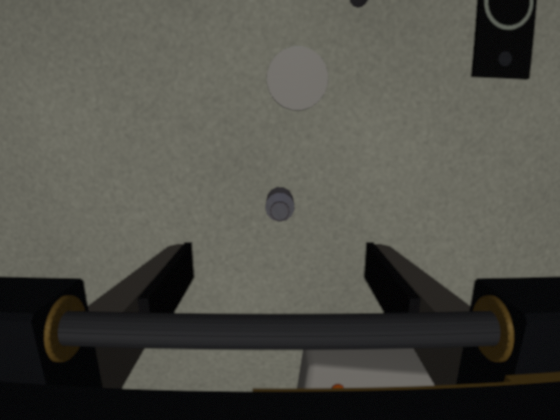

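200 g stands at (280,205), with the dish well clear at (297,78).

step_arm:
  commands:
    - [-0.18,0,0.9,0]
    - [0,0,1,0]
    - [0,0,1,0]
    - [0,0,1,0]
    - [0,0,1,0]
    - [0,0,1,0]
    - [0,0,0.9,0]
    - [0,0,0.46,0]
    - [0,0,0,0]
    - [0,0,0,0]

```text
time_s: 16.42
tool_pos: [429.8, -332.2, 9.1]
tcp_rot: [3.141, 0.001, 1.67]
ft_force: [0.0, -0.2, 0.1]
finger_gap: 92.1
```

step_arm:
  commands:
    - [0,0,0,0]
    - [0,0,0,0]
    - [0,0,0,0]
    - [0,0,0,0]
    - [0,0,0,0]
    - [0,0,0,0]
  grip: 0

```text
time_s: 17.18
tool_pos: [429.1, -331.6, 8.1]
tcp_rot: [-3.142, -0.0, 1.67]
ft_force: [0.6, 0.1, -0.3]
finger_gap: 33.9
```

step_arm:
  commands:
    - [0,0,0,0]
    - [0,0,0,0]
    - [0,0,-0.5,0]
    - [0,0,-1,0]
    - [0,0,-1,0]
    - [0,0,-1,0]
    - [0.5,0.3,-1,0]
    - [1,0.65,-0.5,0]
    - [1,0.65,0,0]
    - [1,0.65,0,0]
    - [1,0.65,0,0]
    - [1,0.65,0,0]

```text
time_s: 18.68
tool_pos: [503.8, -185.0, 133.5]
tcp_rot: [-3.141, 0.0, 1.67]
ft_force: [-0.1, -0.1, -2.2]
finger_gap: 27.6
```

step_arm:
  commands:
    - [1,0.65,0,0]
    - [1,0.65,0,0]
    - [1,0.65,0,0]
    - [1,0.65,0,0]
    - [1,0.65,0,0]
    - [1,0.65,0,0]
    - [1,0.65,0,0]
    - [1,0.65,0,0]
    - [0.51,0.32,0,0]
    - [0,0,0,0]
    - [0,0,0,0]
    - [0,0,0,0]

```text
time_s: 20.18
tool_pos: [619.7, 38.5, 133.1]
tcp_rot: [-3.141, 0.0, 1.669]
ft_force: [-1.2, 0.0, -1.2]
finger_gap: 28.0
```

```bash
python3 -c "
from h import *
s=state();print(s['tool_pos'],s['finger_gap'],s['ft_force'],go(620.0,39.5,19,1.67))"
```

```text
[619.70009785  38.49070301 133.12838209] 27.953267288347345 [-1.23253791  0.01617154 -1.23530425] (array([0.04, 0.02, 4.57]), np.float64(-0.01))
```

step_arm:
  commands:
    - [0.04,0.02,0.8,0]
    - [0,0,1,0]
    - [0,0,1,0]
    - [0,0,1,0]
    - [0,0,0.5,0]
    - [0,0,0.25,0]
    - [0,0,0.05,0]
    - [0,0,0.05,0]
    - [0,0,0.04,0]
    - [0,0,0,0]
    - [0,0,0,0]

```text
time_s: 21.55
tool_pos: [620.5, 40.4, 16.1]
tcp_rot: [3.141, 0.0, 1.67]
ft_force: [-0.4, 0.1, -3.1]
finger_gap: 27.6
```

step_arm:
  commands:
    - [0,0,0.03,0]
    - [0,0,0,0]
    - [0,0,0,0]

```text
time_s: 21.92
tool_pos: [620.4, 40.5, 15.1]
tcp_rot: [-3.141, -0.0, 1.67]
ft_force: [0.3, -0.6, -2.3]
finger_gap: 28.1
```

step_arm:
  commands:
    - [-0.03,0,0.03,0]
    - [0,0,0,0]
    - [0,0,0,0]

```text
time_s: 22.3
tool_pos: [620.5, 39.7, 14.3]
tcp_rot: [-3.142, -0.0, 1.67]
ft_force: [0.0, -0.2, -2.6]
finger_gap: 27.4
```

step_arm:
  commands:
    - [0,0,0.03,0]
    - [0,0,0,0]
    - [0,0,0,0]

```text
time_s: 22.68
tool_pos: [620.6, 39.7, 14.1]
tcp_rot: [3.141, 0.0, 1.67]
ft_force: [-1.9, 0.1, 4.5]
finger_gap: 27.6
```

step_arm:
  commands:
    - [0,0,0,0]
    - [0,0,0,0]
    - [0,0,0,0]
    - [0,0,0,0]
    - [0,0,-0.8,0]
    - [0,0,-1,0]
    - [0,0,-1,0]
    - [0,0,-1,0]
    - [0,0,-1,0]
    - [0,0,-1,0]
    - [0.3,-0.7,-1,0]
    - [0.5,-1,-0.2,0]
  grip: 1

```text
time_s: 24.18
tool_pos: [577.7, 55.1, 192.7]
tcp_rot: [3.135, 0.001, 1.67]
ft_force: [0.1, -0.7, -0.7]
finger_gap: 91.8
```

step_arm:
  commands:
    - [0.5,-1,0,0]
    - [0.5,-1,0,0]
    - [0.6,-1,0,0]
    - [0.57,-1,0,0]
    - [0,-0.4,0,0]
    - [0,0,0,0]
    - [0,0,0,0]
    - [0,0,0,0]

```text
time_s: 25.18
tool_pos: [462.0, 98.1, 188.6]
tcp_rot: [3.142, 0.0, 1.669]
ft_force: [1.0, 0.0, 0.1]
finger_gap: 91.8
```

```bash
python3 -c "
from h import *
s=state();I=camera_info('wrist');p,d=camera('wrist');cv2.imwrite('pics/w5.png',p);np.save('w5.npy',d)
t=top(p,d,I,46,(461,98)); print(s['tool_pos'],t,go(t['circ'][0],t['circ'][1],6,1.67))
print(top(p,d,I,82,(612,115),30),top(p,d,I,64,(620,40),30))"
```

```text
[461.97470407  98.12790312 188.64680343] {'px': array([277. , 202.6]), 'box': array([270, 196,  15,  14, 157], dtype=int32), 'zmed': np.float64(45.6), 'cen': array([459.8,  98.2,  45.4]), 'circ': array([459.8,  98.2,  46. ]), 'r_mm': np.float32(6.7), 'body': (array([427.5, 114.2]), array([490.3, 125.9]))} (array([ 0.01, -0.08,  7.3 ]), np.float64(-0.0))
{'px': array([454.3, 209.3]), 'box': array([440, 196,  29,  28, 615], dtype=int32), 'zmed': np.float64(81.3), 'cen': array([610.5, 115.1,  81. ]), 'circ': array([609.6, 115.8,  82. ]), 'r_mm': np.float32(12.2), 'body': (array([593.1,  98.5]), array([621.6, 131.9]))} {'px': array([438.6, 277.8]), 'box': array([429, 272,  17,  15, 122], dtype=int32), 'zmed': np.float64(63.4), 'cen': array([620.6,  44.3,  63. ]), 'circ': array([618.5,  41.8,  64. ]), 'r_mm': np.float32(8.7), 'body': (array([607.4,  40.3]), array([631. ,  53.9]))}
```

View pics/w5.png

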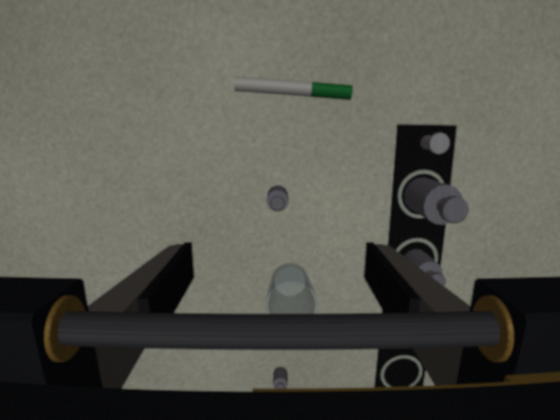

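100 g is at (277,199), clear of the beaker at (290,295). Both placed weights are upright in their rings.

step_arm:
  commands:
    - [0,-0.08,0.9,0]
    - [0,0,1,0]
    - [0,0,1,0]
    - [0,0,1,0]
    - [0,0,1,0]
    - [0,0,1,0]
    - [0,0,0.9,0]
    - [0,0,0.5,0]
    - [0,0,0,0]
    - [0,0,0,0]

```text
time_s: 26.48
tool_pos: [460.3, 98.2, 6.9]
tcp_rot: [3.14, 0.0, 1.67]
ft_force: [-0.4, -0.7, 1.2]
finger_gap: 91.6
```

step_arm:
  commands:
    - [0,0,0,0]
    - [0,0,0,0]
    - [0,0,0,0]
    - [0,0,0,0]
    - [0,0,0,0]
    - [0,0,0,0]
    - [0,0,0,0]
    - [0,0,0,0]
    - [0,0,0,0]
  grip: 0

```text
time_s: 27.6
tool_pos: [459.4, 98.3, 6.1]
tcp_rot: [3.141, 0.0, 1.67]
ft_force: [0.6, -0.7, -0.1]
finger_gap: 20.8
```

step_arm:
  commands:
    - [0,0,-0.5,0]
    - [0,0,-1,0]
    - [0,0,-1,0]
    - [0,0,-1,0]
    - [0,0,-1,0]
    - [-0.5,0.5,-0.5,0]
    - [-1,1,0,0]
    - [-1,1,0,0]
    - [-1,1,0,0]
    - [-1,1,0,0]
    - [-1,1,0,0]
    - [-0.44,0.67,0,0]

```text
time_s: 29.1
tool_pos: [628.5, -35.6, 131.8]
tcp_rot: [3.141, 0.0, 1.669]
ft_force: [-0.4, 0.3, -1.2]
finger_gap: 20.9
```

step_arm:
  commands:
    - [0,0,0,0]
    - [0,0,0,0]
    - [0,0,0,0]
    - [0,0,0,0]

```text
time_s: 29.6
tool_pos: [627.2, -33.7, 131.3]
tcp_rot: [-3.142, -0.0, 1.671]
ft_force: [-0.4, -0.8, -1.3]
finger_gap: 20.7
```

```bash
python3 -c "
from h import *
s=state();print(s['tool_pos'],s['finger_gap'],s['ft_force'],go(627.6,-34.3,15,1.67))"
```

```text
[627.19556688 -33.74339304 131.25802897] 20.701881671926447 [-0.44652663 -0.77160358 -1.33557249] (array([-0.02,  0.01,  4.65]), np.float64(0.0))
```

step_arm:
  commands:
    - [-0.02,0.01,0.8,0]
    - [0,0,1,0]
    - [0,0,1,0]
    - [0,0,1,0]
    - [0,0,0.5,0]
    - [0,0,0.25,0]
    - [0,0,0.07,0]
    - [0,0,0.05,0]
    - [0,0,0,0]
    - [0,0,0,0]

```text
time_s: 30.85
tool_pos: [628.2, -34.7, 14.9]
tcp_rot: [3.141, 0.0, 1.67]
ft_force: [0.2, 0.5, 0.2]
finger_gap: 20.9
```

step_arm:
  commands:
    - [0,0,0.03,0]
    - [0,0,0,0]
    - [0,0,0,0]

```text
time_s: 31.22
tool_pos: [627.9, -34.7, 13.6]
tcp_rot: [-3.142, 0.0, 1.67]
ft_force: [-1.0, 0.3, -1.4]
finger_gap: 20.6
```

step_arm:
  commands:
    - [0,0,0.03,0]
    - [0,0,0,0]
    - [0,0,0,0]

```text
time_s: 31.6
tool_pos: [627.9, -34.7, 12.8]
tcp_rot: [-3.142, -0.0, 1.67]
ft_force: [0.4, 0.7, -0.0]
finger_gap: 20.8
```

step_arm:
  commands:
    - [0,0,0.03,0]
    - [0,0,0,0]
    - [0,0,0,0]

```text
time_s: 31.98
tool_pos: [628.0, -34.7, 12.2]
tcp_rot: [3.141, 0.0, 1.67]
ft_force: [-0.2, 0.1, -0.1]
finger_gap: 20.6
```

step_arm:
  commands:
    - [0,0,0.025,0]
    - [0,0,0,0]
    - [0,0,0,0]

```text
time_s: 32.35
tool_pos: [628.0, -34.7, 12.0]
tcp_rot: [3.141, 0.0, 1.67]
ft_force: [-2.4, 1.2, 5.3]
finger_gap: 20.8
```

step_arm:
  commands:
    - [0,0,0,0]
    - [0,0,0,0]
    - [0,0,0,0]
    - [0,0,0,0]
    - [0,0,-0.8,0]
    - [0,0,-1,0]
    - [0,0,-1,0]
    - [0,0,-1,0]
    - [0,0,-1,0]
    - [-0.4,-0.7,-1,0]
    - [-0.5,-1,-1,0]
    - [-0.5,-1,-0.2,0]
  grip: 1

```text
time_s: 33.85
tool_pos: [565.1, -77.1, 190.5]
tcp_rot: [3.136, 0.003, 1.67]
ft_force: [0.3, -0.3, 0.5]
finger_gap: 91.9
```

step_arm:
  commands:
    - [-0.5,-1,0,0]
    - [-0.5,-1,0,0]
    - [-0.5,-1,0,0]
    - [-0.08,-0.38,0,0]
    - [0,0,0,0]
    - [0,0,0,0]
    - [0,0,0,0]

```text
time_s: 34.72
tool_pos: [484.5, -123.5, 186.5]
tcp_rot: [3.141, -0.0, 1.671]
ft_force: [0.3, -0.9, -0.3]
finger_gap: 91.5
```

```bash
python3 -c "
from h import *
s=state();I=camera_info('wrist');p,d=camera('wrist');cv2.imwrite('pics/w6.png',p);np.save('w6.npy',d);np.save('w6i.npy',I,allow_pickle=True)
print(s['tool_pos'])
t=top(p,d,I,28,(484,-124),30); print(t,go(t['circ'][0],t['circ'][1],3,1.67))"
```

```text
[ 484.53307838 -123.49840762  186.51069885]
{'px': array([279.1, 201.1]), 'box': array([272, 196,  14,  11, 100], dtype=int32), 'zmed': np.float64(27.5), 'cen': array([ 484.5, -125. ,   27.1]), 'circ': array([ 483.8, -124. ,   28. ]), 'r_mm': np.float32(6.7), 'body': (array([ 463.3, -107.6]), array([500.5, -96.8]))} (array([-0.02, -0.03,  7.34]), np.float64(0.01))
```

View pics/w6.png

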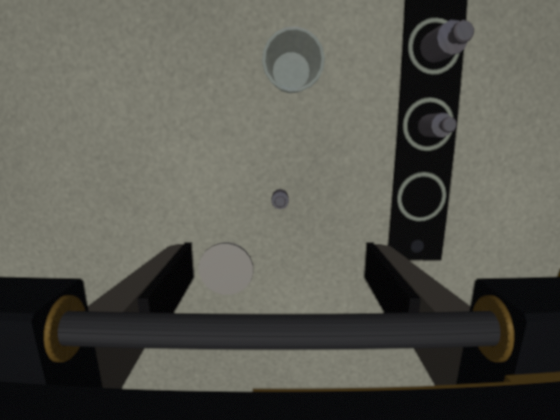

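50 g is at (280,199), with the dish at (225,268) clear. 100 g is upright in ring c at (428,125), and ring d is free at (421,197).

step_arm:
  commands:
    - [-0.05,0,0.8,0]
    - [0,0,1,0]
    - [0,0,1,0]
    - [0,0,1,0]
    - [0,0,1,0]
    - [0,0,1,0]
    - [0,0,0.9,0]
    - [0,0,0.4,0]
    - [0,0,0.2,0]
    - [0,0,0,0]
    - [0,0,0,0]

```text
time_s: 36.15
tool_pos: [484.9, -125.5, 4.8]
tcp_rot: [3.14, 0.001, 1.67]
ft_force: [-0.2, -0.1, 0.8]
finger_gap: 91.8
```

step_arm:
  commands:
    - [0,0,0,0]
    - [0,0,0,0]
    - [0,0,0,0]
    - [0,0,0,0]
    - [0,0,0,0]
    - [0,0,0,0]
    - [0,0,0,0]
    - [0,0,0,0]
    - [0,0,0,0]
    - [0,0,0,0]
  grip: 0

```text
time_s: 37.4
tool_pos: [484.2, -125.2, 4.0]
tcp_rot: [3.142, 0.0, 1.67]
ft_force: [0.6, 0.6, 0.1]
finger_gap: 17.0
```

```bash
python3 -c "
from h import *
I=np.load('w6i.npy',allow_pickle=True).item();p=cv2.imread('pics/w6.png');d=np.load('w6.npy')
print(ring(p,I,(421,197),30),ring(p,I,(428,125),30),ring(p,I,(434,46),30))
print(top(p,d,I,52,(628,-34.5),30))
s=state();print(s['tool_pos'],s['finger_gap'])"
```

```text
[(array([421.4, 196.5]), array([38.8, 42.8]), array([ 634.6, -109. ,    6. ])), (array([421.2, 196.1]), array([46.2, 50.8]), array([ 634.4, -108.7,    6. ]))] [(array([425.9, 123.8]), array([38.2, 45.5]), array([624.9, -34.7,   6. ])), (array([428.2, 123.7]), array([50. , 53.8]), array([627.3, -34.2,   6. ]))] [(array([431.1,  47. ]), array([38.1, 48.3]), array([617. ,  38.5,   6. ])), (array([434.2,  45. ]), array([51.1, 59.1]), array([619.8,  40.7,   6. ]))]
{'px': array([447.5, 124.7]), 'box': array([440, 118,  16,  15, 198], dtype=int32), 'zmed': np.float64(51.1), 'cen': array([625.9, -36. ,  50.8]), 'circ': array([625.3, -36.2,  52. ]), 'r_mm': np.float32(7.1), 'body': (array([616.1, -46.3]), array([632.8, -25.9]))}
[ 484.16314357 -125.15141856    3.96993008] 17.03397858155341
```

step_arm:
  commands:
    - [0,0,-0.5,0]
    - [0,0,-1,0]
    - [0,0,-1,0]
    - [0,0,-1,0]
    - [0,0,-1,0]
    - [0,0.5,-0.5,0]
    - [0.04,1,0,0]
    - [0,1,0,0]
    - [0,1,0,0]
    - [0,1,0,0]
    - [0,1,0,0]
    - [0,0.55,0,0]

```text
time_s: 38.9
tool_pos: [635.6, -109.0, 129.8]
tcp_rot: [3.141, 0.0, 1.671]
ft_force: [0.5, 0.2, -1.1]
finger_gap: 16.9
```

step_arm:
  commands:
    - [0,0,0,0]
    - [0,0,0,0]
    - [0,0,0,0]
    - [0,0,0,0]

```text
time_s: 39.4
tool_pos: [634.2, -109.2, 129.1]
tcp_rot: [-3.141, -0.0, 1.67]
ft_force: [1.7, 0.5, -0.7]
finger_gap: 16.5
```

```bash
python3 -c "
from h import *
s=state();print(s['tool_pos'],s['finger_gap'],s['ft_force'],go(634.7,-109.2,14,1.67))"
```

```text
[ 634.17805576 -109.19339062  129.10839138] 16.522357262087542 [ 1.66166826  0.48231555 -0.73067652] (array([-0.  ,  0.02,  4.6 ]), np.float64(-0.0))
```

step_arm:
  commands:
    - [0,0.02,0.8,0]
    - [0,0,1,0]
    - [0,0,1,0]
    - [0,0,1,0]
    - [0,0,0.5,0]
    - [0,0,0.2,0]
    - [0,0,0.1,0]
    - [0,0,0.06,0]
    - [0,0,0,0]
    - [0,0,0,0]

```text
time_s: 40.65
tool_pos: [635.4, -109.2, 13.0]
tcp_rot: [3.141, 0.0, 1.67]
ft_force: [-0.8, 0.8, -0.4]
finger_gap: 16.8
```

step_arm:
  commands:
    - [0,0,0.03,0]
    - [0,0,0.015,0]
    - [0,0,0,0]
    - [0,0,0,0]

```text
time_s: 41.15
tool_pos: [635.0, -109.1, 11.3]
tcp_rot: [-3.142, -0.0, 1.67]
ft_force: [-0.2, 0.4, -1.2]
finger_gap: 16.1
```

step_arm:
  commands:
    - [0,0,0.025,0]
    - [0,0,0,0]
    - [0,0,0,0]

```text
time_s: 41.52
tool_pos: [635.0, -109.1, 10.7]
tcp_rot: [-3.142, -0.0, 1.67]
ft_force: [-0.2, 0.6, 0.5]
finger_gap: 16.2
```

step_arm:
  commands:
    - [0,0,0.025,0]
    - [0,0,0,0]
    - [0,0,0,0]

```text
time_s: 41.9
tool_pos: [635.0, -109.1, 10.1]
tcp_rot: [-3.142, -0.0, 1.67]
ft_force: [-0.2, -0.2, -0.6]
finger_gap: 17.1
```

step_arm:
  commands:
    - [0,0,0.025,0]
    - [0,0,0,0]
    - [0,0,0,0]

```text
time_s: 42.28
tool_pos: [635.1, -109.1, 9.9]
tcp_rot: [3.142, 0.0, 1.67]
ft_force: [-3.6, 1.2, 5.0]
finger_gap: 16.3
```

step_arm:
  commands:
    - [0,0,0,0]
    - [0,0,0,0]
    - [0,0,0,0]
    - [0,0,0,0]
    - [0,0,-0.8,0]
    - [0,0,-1,0]
    - [0,0,-1,0]
    - [0,0,-1,0]
    - [0,0,-1,0]
    - [0,0,-1,0]
    - [0,0,-1,0]
    - [0.5,0,-1,0]
  grip: 1

```text
time_s: 43.78
tool_pos: [634.1, -97.2, 207.1]
tcp_rot: [3.14, 0.001, 1.669]
ft_force: [1.1, -0.4, 0.3]
finger_gap: 91.9
```

step_arm:
  commands:
    - [1,0,-1,0]
    - [0.9,0,-1,0]
    - [0.8,0,-1,0]
    - [0,0,-0.5,0]
    - [0,0,0,0]
    - [0,0,0,0]
    - [0,0,0,0]
    - [0,0,0,0]

```text
time_s: 44.78
tool_pos: [626.8, -29.8, 291.1]
tcp_rot: [-3.14, -0.0, 1.67]
ft_force: [-0.4, 0.7, 0.9]
finger_gap: 91.9
```

```bash
python3 -c "
from h import *
s=state();I=camera_info('wrist');p,d=camera('wrist');cv2.imwrite('pics/w7.png',p);np.save('w7.npy',d);np.save('w7i.npy',I,allow_pickle=True)
q,e=camera('top');cv2.imwrite('pics/top7.png',cv2.resize(q[150:290,120:440],None,fx=2.5,fy=2.5))
print(s['tool_pos'],s['time_s'])
for H,g in [(82,(612,115)),(64,(620,40)),(52,(628,-35)),(34,(635,-109))]: print(top(p,d,I,H,g,20))"
```

```text
[626.81966254 -29.77695214 291.06218841] 44.775
{'px': array([279.1,  55.1]), 'box': array([268,  43,  23,  25, 423], dtype=int32), 'zmed': np.float64(81.3), 'cen': array([612. , 113.6,  81.2]), 'circ': array([612. , 113.6,  82. ]), 'r_mm': np.float32(12.4), 'body': (array([595.1,  96.5]), array([629.1, 130.9]))}
{'px': array([279.4, 128.1]), 'box': array([272, 121,  16,  15, 184], dtype=int32), 'zmed': np.float64(63.4), 'cen': array([619.9,  39.2,  63.4]), 'circ': array([619.9,  39.5,  64. ]), 'r_mm': np.float32(8.7), 'body': (array([607.2,  26.7]), array([633.3,  52.5]))}
{'px': array([279.3, 191.1]), 'box': array([274, 186,  11,  11,  93], dtype=int32), 'zmed': np.float64(51.5), 'cen': array([627.1, -35.2,  51.4]), 'circ': array([627.2, -35.1,  52. ]), 'r_mm': np.float32(6.7), 'body': (array([617. , -45.3]), array([637. , -23.6]))}
{'px': array([278.9, 243.6]), 'box': array([273, 239,  11,  10,  59], dtype=int32), 'zmed': np.float64(33.4), 'cen': array([ 633.8, -108.6,   32.7]), 'circ': array([ 632.7, -108.9,   34. ]), 'r_mm': np.float32(7.7), 'body': (array([ 622.2, -124.4]), array([646.8, -98. ]))}
```

View pics/w7.png

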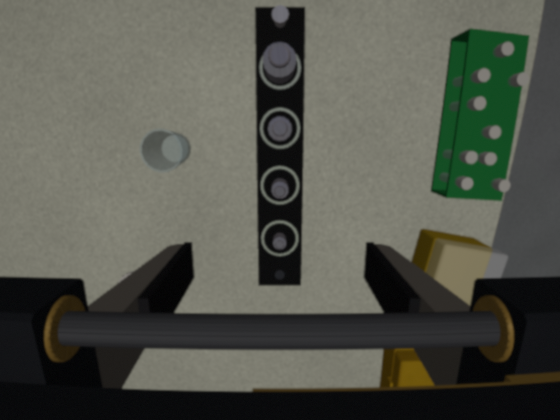

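View pics/top7.png

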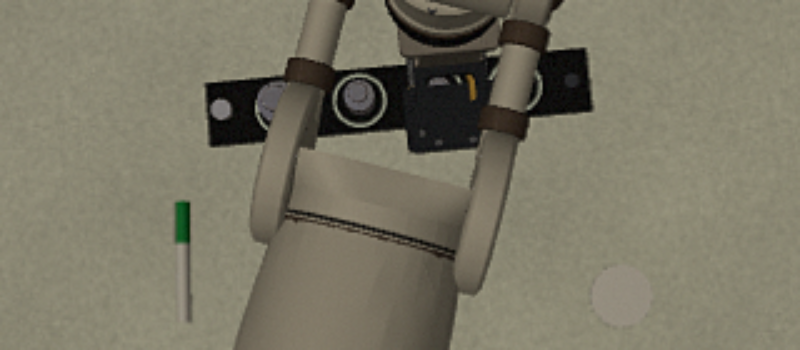

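All four stand upright on their rings, sizes descending away from the post (280,14): tops at (279,55), (279,128), (279,191), (279,244). Beaker in place at (165,150). One numeric check against the rings in the same picture, then hand in.

```bash
python3 -c "
from h import *
I=np.load('w7i.npy',allow_pickle=True).item();p=cv2.imread('pics/w7.png')
for v in (68,128,185,238):
    r=p[v-22:v+23,262:299].max(2); cs,_=cv2.findContours((r>100).astype(np.uint8),cv2.RETR_LIST,cv2.CHAIN_APPROX_NONE)
    for c in cs:
        x,y,w,h=cv2.boundingRect(c)
        if w>25 and h>25:
            e=cv2.fitEllipse(c); q=[e[0][0]+262,e[0][1]+v-22]; print(v,np.round(q,1),np.round(e[1],1),ray(I,[q],6)[0].round(1))
"
```

```text
68 [279.4  67. ] [38.2 40.5] [612.3 114.9   6. ]
128 [279.6 127.7] [36.9 38.1] [619.9  40.2   6. ]
185 [279.4 184.9] [34.7 35. ] [627.2 -34.7   6. ]
185 [279.6 184.7] [36.4 36.5] [627.4 -34.4   6. ]
238 [279.4 237.8] [32.9 34.6] [ 634.6 -109.2    6. ]
```

Each weight is within about 1.5 mm of its ring centre.

```bash
python3 -c "
from h import *
print(hand_in())"
```

```text
the job is handed in; nothing more can be done
None
```

The four check weights stand upright on the four rings, largest next to the post: 500, 200, 100, then 50 g. I handed the job in at about 45 s of the 106 s allowed. Each weight was lowered in steps of about 1 mm or less until the wrist force showed contact (about 5 N), then released.

**Centring:** In the last wrist picture, with the gripper clear, each weight's top lay within about 1.5 mm of its ring's centre. The exception is the 50 g: one fit of its knob was 2 mm off in x, but that fit picked up extra pixels, and the depth centroid gave 1 mm.

**Beaker:** It was never touched and still stands upright. I confirmed that by eye only and did not measure its position again.

**Disagreement between cameras:** The top camera's first positions for three of the weights differed from the wrist camera's by 2 to 5 mm in y. I used the wrist camera for picking up and for checking the result. In the final top picture the arm hid part of the strip, so it confirmed little.

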